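# Close the curd press on a filled mould

## Task

Get the curd under the press: push the upright knob on the end of the swinging press arm until the arm is fully home against its column, over the mould. Then push the spokes of the star handle round clockwise, seen from above, until the plate bears firmly on the mould's board and the handle will turn no further. Only push: do not touch the mould itself, and leave it and everything else on the counter standing where it is, nothing lifted.

Things in the scene. Friction and masses are not known exactly. Their poses are not given: they have to be found in the camera images.
- press: bench screw press, fixed to the counter. Aluminium base 260 (x) x 330 (y) mm, its deck 30 mm above the counter; two upright steel columns 24 mm thick at y = -130 mm (the pivot of the arm) and y = +130 mm (the catch column), with nuts up to 254 mm above the counter. Origin on the counter under the middle of the base; x points to the back of the press (away from its whey spout), y to the catch column, z up. It may be turned by up to about 15 degrees
- pivot (a point): the vertical axis of the pivot column (right-hand column seen from the robot), 234 mm above the counter: the arm swings about it
- press_arm (a joint): angle of the swinging arm, rad: 0 = fully home, hooked round the catch column against a hard stop; grows as the arm stands open towards the robot (the whey-spout side). Arm bar 32 mm wide, from 198 to 234 mm above the counter. The arm drags stiffly (about 4 N at its knob) and stays where it is left. Home, the arm lies along the y axis of the press
- swing_knob (a point): centre of the black ball knob, 26 mm in diameter, on a steel pin 14 mm thick that stands upright on the end of the arm, 296 mm from the pivot axis. Pin from 234 mm to the ball, whose top is 307 mm above the counter. Push it in the direction away from the robot
- handle (a joint): turn of the star handle, rad; grows as it is turned clockwise seen from above, which winds the screw, handle and plate down by 16 mm a turn. It reads about 1.6 to 5.0 at the start; with the arm home the plate meets the mould's board at about 7.5, and within some 0.1 rad more the handle is hard to turn: that is the end of the winding. Until then it drags lightly (about 3 to 4 N to push at 50 mm from the axis), and it stays where it is left
- star_hub (a point): centre of the star handle on the screw's axis, level with its spokes, 268 to 284 mm above the counter (it sinks as it is wound down), 130 mm from the pivot axis. Hub 38 mm thick, its top 14 mm above this point. Three bare level steel spokes, 11 mm thick, 120 degrees apart; the arm with its boss (52 mm across) lies at least 20 mm below them, the column nuts 9 mm or more below and beyond the balls
- spoke_ball1 (a point): centre of the black ball, 25 mm in diameter, on the end of the first spoke, 85 mm from the screw's axis
- spoke_ball2 (a point): the same on the second spoke
- spoke_ball3 (a point): the same on the third spoke
- press_plate: square steel pressure plate 100 x 100 x 10 mm under the arm, hung on the screw; it does not turn with it. Origin at the centre of its underside; z up
- mould: loose perforated square steel mould, 124 x 124 mm, 1.8 kg, closed by a beech pressing board; 110 mm tall over all, standing in the middle of the press deck, so that the board's top is 140 mm above the counter. Origin at the centre of its underside; z up
- tumbler: plain steel tumbler, 68 mm across, 85 mm tall, standing in front of the press; origin at the centre of its underside. Bystander
- bowl: low steel bowl, 110 mm across, 45 mm tall; origin at the centre of its underside. Bystander
- ladle: steel spoon 240 mm long, lying flat; origin under its middle. Bystander
- jar: amber glass jar with a steel cap, 80 mm across, 120 mm tall; origin at the centre of its underside. Bystander
- sweet_box: closed cardboard box 150 x 110 x 50 mm; origin at the centre of its underside. Bystander
- spare_mould: empty open steel mould 124 x 124 x 95 mm; origin at the centre of its underside. Bystander

How it is judged:
By the outcome, as a careful person would: the job done as asked, in the order asked, and still so for the second after the job is handed in, with the robot touching nothing.
It also fails if it takes over 64 s, if anything falls off the work surface, if the arm or the gripper's body presses on something with over 40 N, if the wrist force passes 120 N, or if a joint passes its speed limit or range.

## Robot

A 6-joint arm with a two-finger parallel gripper is mounted at the origin on the work surface. World frame = base frame: x ahead of the robot, y to its left, z up, the work surface at z = 0. Lengths are in m, angles in rad, forces in N, time in s.
With the tool pointing down it reaches from about 0.375 to 0.75 m from the base axis. Payload 9 kg.
Tool frame: the origin (TCP) lies midway between the tips of the shut fingers; the grasp point (between the pads) lies 19 mm behind it; z points along the fingers, x is the direction in which the jaws open and shut, and the axes are right-handed (so a half turn about z gives the same grasp; the last joint's range is limited). The gripper opens to 85 mm and grips with 20 to 120 N. Pads are 22 mm wide; open, the fingers measure 114 mm over their backs; the gripper's body (76 mm by 85 mm) begins 54 mm behind the grasp point. The pads swing forward as they close: fully open they stand 13 mm farther back than shut.
Start: joints at [-1.437, 0.104, 0.097, 1.564, 0, 1.353], TCP at [0.207, -0.563, 0.231] pointing down, gripper open.
Joint ranges: [-2.99, 2.99], [-0.84, 1.86], [-1.1, 1.16], [-1.84, 2.11], [-1.51, 1.56], [-3.14, 3.14]. Speed limits (rad/s): [2.22, 2.22, 2.57, 3.14, 3.14, 3.14].

## Interface

Orientations are given as a 3x3 rotation matrix whose columns are the frame's x, y, z axes.
In Python, from workcell import state, vision, bot, finder gives the robot as it stands.
- The arm moves only by the shell command python3 -m crank 'ROWS' [OPENING]. ROWS is JSON, a list of rows, each an object with "linear": the shift along the world's x, y, z in mm, a list of three; "dr": the turn, a rotation vector about the world's x, y, z in rad, a list of three. A call has 1 to 12 rows; each row is the pose to reach, as a shift and turn from the pose commanded when the call began; what a row does not reach only later rows make up. A row lasts 1/8 s, in which the tool goes at most 62.5 mm and 10.7 degrees, less where a joint would pass 70% of its speed; a pose out of reach is approached as far as the arm can. A call with a gripper value outside its range is refused whole. OPENING is the finger opening in mm, from 0 to 85.4, set as the call begins (- or left out, the last holds). The fingers move at their own pace and stop on an object; the grip force is fixed at half the most. Time passes only in rows, so rows that repeat a pose let the fingers close. It gives the time, the measured TCP pose, the force and the opening at its end, in the units of the state.
- state(): the state, without advancing time (a new reading comes with each control period).
- vision.snapshot(name): name is "scene" or "top" or "wrist"; returns the picture (480x640x3 uint8, red, green, blue); there is no depth.
- vision.get_calibration(name): a dict with "camera_matrix" (3x3 intrinsics, pixels), "R" (3x3) and "t" (3): a world point X has camera coordinates R X + t. Camera axes: x right, y down, z forward; pixel columns grow to the right and rows downward; lengths in m; the calibration is good to about 2 mm. The wrist camera is an equidistant fisheye: a pixel r from the principal point sees the ray r / f radians off the axis. A picture is of the moment at which its call begins: read the wrist's pose just before it. get_calibration takes no time and is no camera call; for the wrist camera it gives the pose at the moment of the call.
- bot.close_job(): hands the job in, once; it reports no verdict.
Trained networks look in the newest picture that a camera, given by its name, has taken for a name from the list of things; names that differ only in an ending like _2 or _b are one class to them, and where a whole thing is asked for, a point or a joint stands for the part that bears it (a point fixed in the world has none). Each returns a list of dicts, best first, with "score" (0 to 1); they miss things now and then, are a little off and sometimes report something else, mostly with a low value. They report only what shows in the picture. A call takes as long as a camera call.
- finder.look_for(query, camera): "point" ([x, y, z] in m, in world coordinates, good to about 4 mm: the middle of the surface that is visible of it).
- finder.regions_of(query, camera): "pixels" (480x640 bool, what is visible of it).
- finder.spot_point(query, camera): "point" ([x, y, z] in m, in world coordinates, good to about 4 mm: a listed point, or the origin of a listed thing).
The state is a dict: "clock": time; "q": joint angles; "dq": joint speeds; "joint_efforts": joint torques, N m; "position": TCP position; "tcp_rot": TCP orientation; "force": force on the tool from outside, world axes, zero at the start; "torque": the same for the moment, N m; "finger_gap": finger opening in m.
Only numpy, scipy, OpenCV 4.12 (cv2) and the standard library are available. Lean on these libraries where they do the work, as an engineer would, in place of code of your own. Each camera call takes 0.05 s, during which the arm holds its last target. There are 200 camera calls.

## Working session

There is one attempt and no reset: what is moved stays moved. The work goes in short steps, Python scripts to look and compute and a shell command to move; the robot and the scene stay as the last step left them, time stands still between calls to the robot, and variables do not carry over. Pictures are saved under pics/ and viewed, about 8 in all and at most 12, crops included, and the job is handed in when it is done.

```bash
mkdir -p pics
cat > h.py <<'E'
from workcell import state, vision, bot, finder
import numpy as np, cv2
def snap(c,n):
    im=vision.snapshot(c); cv2.imwrite(f'pics/{n}.png',im[:,:,::-1]); return im
def pts(c,names):
    for q in names:
        r=finder.spot_point(q,c)
        print(c,q,[(np.round(d['point'],3).tolist(),round(d['score'],2)) for d in r[:3]])
E
python3 - <<'E'
from h import *
for c in('scene','top'):
    snap(c,c+'0'); pts(c,['press','pivot','swing_knob','star_hub','spoke_ball1','mould','tumbler','press_plate']+(['jar','bowl','ladle','sweet_box','spare_mould'] if c=='top' else []))
s=state();print(s['clock'],s['position'],s['tcp_rot'],s['finger_gap'])
E
```

```text
scene press [([0.642, 0.062, 0.029], 0.62), ([0.642, 0.058, 0.004], 0.57)]
scene pivot [([0.662, -0.066, 0.235], 0.81), ([0.65, -0.412, -0.001], 0.43)]
scene swing_knob [([0.559, 0.208, 0.292], 0.76)]
scene star_hub [([0.614, 0.05, 0.278], 0.74)]
scene spoke_ball1 [([0.662, 0.127, 0.28], 0.68), ([0.528, 0.055, 0.274], 0.66), ([0.651, -0.025, 0.276], 0.63)]
scene mould [([0.637, 0.06, 0.03], 0.74)]
scene tumbler [([0.429, -0.072, -0.003], 0.78), ([0.66, 0.127, 0.282], 0.37)]
scene press_plate [([0.614, 0.05, 0.148], 0.96)]
top press []
top pivot [([0.66, -0.069, 0.236], 0.7)]
top swing_knob [([0.552, 0.206, 0.29], 0.63)]
top star_hub [([0.616, 0.05, 0.275], 0.92)]
top spoke_ball1 [([0.659, 0.123, 0.282], 0.9), ([0.532, 0.052, 0.281], 0.78), ([0.654, -0.02, 0.28], 0.68)]
top mould []
top tumbler [([0.428, -0.071, 0.002], 0.77)]
top press_plate [([0.614, 0.048, 0.15], 0.81), ([0.656, -0.412, -0.002], 0.51), ([0.359, -0.407, 0.0], 0.27)]
top jar [([0.68, 0.31, 0.002], 0.77)]
top bowl [([0.434, 0.105, -0.002], 0.61)]
top ladle [([0.655, -0.412, -0.001], 0.55)]
top sweet_box [([0.359, -0.406, 0.003], 0.74), ([0.429, -0.07, -0.001], 0.21), ([0.433, 0.105, -0.002], 0.16)]
top spare_mould [([0.476, 0.441, -0.0], 0.81)]
1.15 [ 0.20677368 -0.56328068  0.23132404] [[ 3.44568889e-01 -9.38761035e-01  8.89454111e-06]
 [-9.38761030e-01 -3.44568888e-01 -9.75193231e-05]
 [ 9.46121228e-05  2.52522762e-05 -9.99999995e-01]] 0.08557057886462376
```

View pics/scene0.png

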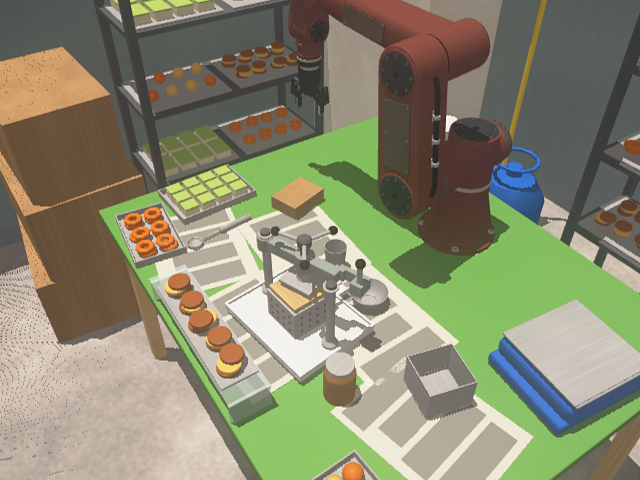

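View pics/top0.png

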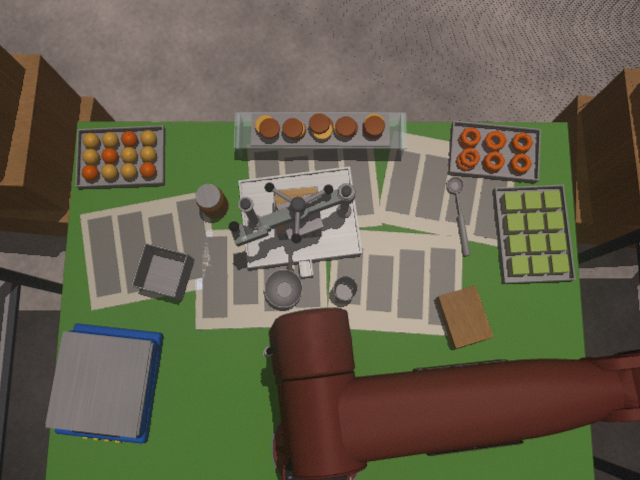

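The scene view shows the press mid-counter with its arm slightly open. The top view puts the knob at about (234,227), the hub at (298,205), the pivot at (346,193), the bowl at (283,288) and the tumbler at (344,291). From this the press yaw is about 8° and the arm is about 0.22 rad open. I'll approach with the fingers shut.

```bash
python3 -m crank '[{"linear":[0,10,60],"dr":[0,0,0.05]},{"linear":[25,50,110],"dr":[0,0,0.15]},{"linear":[55,95,130],"dr":[0,0,0.25]},{"linear":[85,140,130],"dr":[0,0,0.35]},{"linear":[110,185,130],"dr":[0,0,0.45]},{"linear":[140,230,130],"dr":[0,0,0.55]},{"linear":[165,275,130],"dr":[0,0,0.65]},{"linear":[193,313,130],"dr":[0,0,0.75]},{"linear":[193,313,130],"dr":[0,0,0.75]}]' 0
python3 -m crank '[{"linear":[12,55,0],"dr":[0,0,0.1]},{"linear":[24,110,0],"dr":[0,0,0.2]},{"linear":[36,165,0],"dr":[0,0,0.3]},{"linear":[48,220,0],"dr":[0,0,0.4]},{"linear":[60,275,0],"dr":[0,0,0.5]},{"linear":[72,330,0],"dr":[0,0,0.6]},{"linear":[84,385,0],"dr":[0,0,0.68]},{"linear":[97,437,0],"dr":[0,0,0.73]},{"linear":[97,437,0],"dr":[0,0,0.73]},{"linear":[97,437,0],"dr":[0,0,0.73]}]'
python3 - <<'E'
from h import *
s=state();print(s['clock'],s['position'],s['tcp_rot'],s['force'])
snap('wrist','w1'); pts('wrist',['swing_knob','star_hub','spoke_ball1','pivot','press','mould'])
snap('scene','s1'); pts('scene',['swing_knob','star_hub','press','mould'])
E
```

```text
clock: 2.28
position: [0.4011, -0.248, 0.3619]
tcp_rot: [[0.894, -0.447, 0.001], [-0.447, -0.894, -0.0], [0.001, -0.0, -1.0]]
force: [0.3, 0.0, -1.0]
finger_gap: 0.0002
clock: 3.52
position: [0.4969, 0.1859, 0.3611]
tcp_rot: [[0.966, 0.257, -0.0], [0.257, -0.966, -0.001], [-0.0, 0.0, -1.0]]
force: [-0.1, -0.2, 0.1]
finger_gap: 0.0002
3.525 [0.49693466 0.18589183 0.36113097] [[ 9.66395105e-01  2.57061010e-01 -3.72971640e-04]
 [ 2.57060804e-01 -9.66395090e-01 -5.22567567e-04]
 [-4.94769708e-04  4.09130348e-04 -9.99999794e-01]] [-0.06242263 -0.22010998  0.06127076]
wrist swing_knob [([0.558, 0.205, 0.294], 0.92)]
wrist star_hub []
wrist spoke_ball1 [([0.613, 0.054, 0.152], 0.65), ([0.66, 0.123, 0.281], 0.64), ([0.527, 0.051, 0.28], 0.57)]
wrist pivot []
wrist press []
wrist mould []
scene swing_knob [([0.559, 0.211, 0.293], 0.65)]
scene star_hub [([0.618, 0.049, 0.281], 0.94)]
scene press [([0.646, 0.059, 0.002], 0.86)]
scene mould [([0.638, 0.061, 0.03], 0.95), ([0.616, 0.05, 0.283], 0.53), ([0.355, -0.406, 0.0], 0.44)]
```

View pics/w1.png

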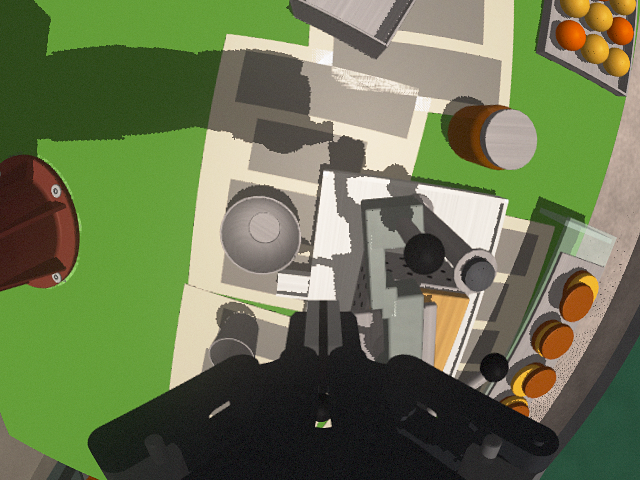

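The wrist view shows the knob at (424,254), ahead of the fingers, with the catch column beyond it at (475,270). That matches the network's 0.558, 0.207. I'll descend behind the knob and push.

```bash
python3 -m crank '[{"linear":[0,5,-50],"dr":[0,0,0]},{"linear":[0,5,-99],"dr":[0,0,0]},{"linear":[0,5,-99],"dr":[0,0,0]},{"linear":[20,9,-99],"dr":[0,0,0]},{"linear":[34,13,-99],"dr":[0,0,0]},{"linear":[44,17,-99],"dr":[0,0,0]},{"linear":[54,21,-99],"dr":[0,0,0]},{"linear":[64,25,-99],"dr":[0,0,-0.04]},{"linear":[72,29,-99],"dr":[0,0,-0.08]},{"linear":[80,32,-99],"dr":[0,0,-0.12]},{"linear":[80,32,-99],"dr":[0,0,-0.12]}]'
python3 - <<'E'
from h import *
s=state();print(s['clock'],s['position'],s['force'])
snap('scene','s2'); pts('scene',['swing_knob','star_hub','spoke_ball1'])
E
```

```text
clock: 5.5
position: [0.5782, 0.2188, 0.2637]
tcp_rot: [[0.99, 0.14, 0.003], [0.14, -0.99, 0.0], [0.003, 0.0, -1.0]]
force: [-0.1, -1.0, 3.0]
finger_gap: 0.0
5.5 [0.57816362 0.21876983 0.26371555] [-0.0997915  -1.00077974  2.97126506]
scene swing_knob [([0.61, 0.22, 0.298], 0.63)]
scene star_hub [([0.636, 0.055, 0.281], 0.91), ([0.606, 0.22, 0.292], 0.67), ([0.481, 0.438, -0.003], 0.52)]
scene spoke_ball1 [([0.551, 0.077, 0.277], 0.78), ([0.692, 0.126, 0.279], 0.78), ([0.658, -0.022, 0.274], 0.71)]
```

```bash
python3 -m crank '[{"linear":[4,1,0],"dr":[0,0,0]},{"linear":[8,2,0],"dr":[0,0,0]},{"linear":[10,2,0],"dr":[0,0,0]},{"linear":[10,2,0],"dr":[0,0,0]}]'
python3 -m crank '[{"linear":[3,1,0],"dr":[0,0,0]},{"linear":[3,1,0],"dr":[0,0,0]}]'
python3 -m crank '[{"linear":[3,0,0],"dr":[0,0,0]},{"linear":[3,0,0],"dr":[0,0,0]}]'
```

```text
clock: 6.2
position: [0.5869, 0.2208, 0.2631]
tcp_rot: [[0.99, 0.141, 0.001], [0.141, -0.99, 0.0], [0.001, 0.0, -1.0]]
force: [-1.3, -0.6, 7.0]
finger_gap: -0.0
clock: 6.45
position: [0.59, 0.2214, 0.2631]
tcp_rot: [[0.99, 0.14, 0.001], [0.14, -0.99, -0.001], [0.001, 0.001, -1.0]]
force: [-1.2, -3.4, 6.6]
finger_gap: -0.0003
clock: 6.7
position: [0.5928, 0.2218, 0.2631]
tcp_rot: [[0.99, 0.141, 0.001], [0.141, -0.99, 0.0], [0.001, -0.0, -1.0]]
force: [-0.9, -1.0, 6.7]
finger_gap: -0.0
```

Run:
```python
from h import *
im=snap('scene','s3'); pts('scene',['swing_knob','star_hub','spoke_ball1','pivot'])
a=cv2.resize(im[190:370,220:420],(800,720))[:, :]
w=snap('wrist','w3')
out=np.hstack([cv2.resize(im[200:350,220:400],(480,400)),cv2.resize(w,(320,400))[:, :]])
cv2.imwrite('pics/c3.png',out[:,:,::-1])
```

```text
scene swing_knob [([0.624, 0.226, 0.296], 0.91), ([0.638, 0.062, 0.035], 0.7)]
scene star_hub [([0.643, 0.057, 0.28], 0.6)]
scene spoke_ball1 [([0.558, 0.082, 0.277], 0.96), ([0.705, 0.122, 0.279], 0.61), ([0.664, -0.025, 0.276], 0.57)]
scene pivot [([0.665, -0.071, 0.231], 0.85)]
```

View pics/c3.png

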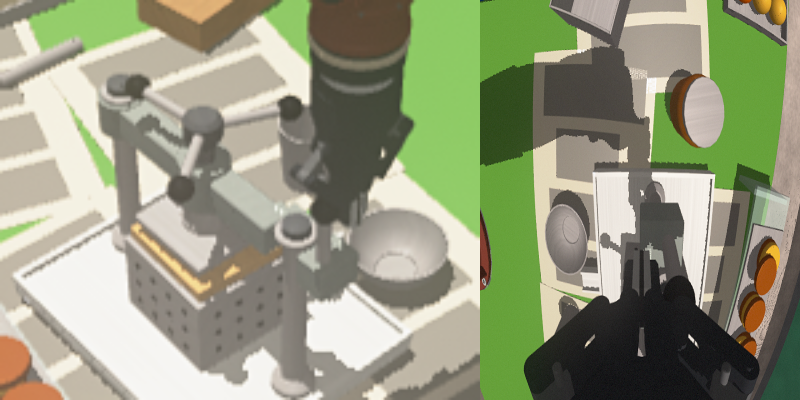

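The crop shows the arm's end just short of the catch column at about (295,230). It is still moving, so I'll keep creeping.

```bash
for i in 1 ; do python3 -m crank '[{"linear":[3,0,0],"dr":[0,0,0]},{"linear":[3,0,0],"dr":[0,0,0]}]'; done
python3 -m crank '[{"linear":[4,0,0],"dr":[0,0,0]},{"linear":[4,0,0],"dr":[0,0,0]}]'
python3 -m crank '[{"linear":[4,0,0],"dr":[0,0,0]},{"linear":[4,0,0],"dr":[0,0,0]}]'
```

```text
clock: 7.25
position: [0.5931, 0.2218, 0.2631]
tcp_rot: [[0.99, 0.141, -0.005], [0.141, -0.99, -0.001], [-0.005, -0.0, -1.0]]
force: [-18.1, -2.4, 12.1]
finger_gap: -0.0
clock: 7.5
position: [0.5936, 0.222, 0.2634]
tcp_rot: [[0.99, 0.142, -0.011], [0.142, -0.99, -0.001], [-0.011, -0.001, -1.0]]
force: [-38.6, -4.4, 18.9]
finger_gap: -0.0002
clock: 7.75
position: [0.594, 0.2222, 0.2637]
tcp_rot: [[0.99, 0.143, -0.018], [0.143, -0.99, -0.002], [-0.018, -0.001, -1.0]]
force: [-60.5, -7.0, 27.1]
finger_gap: 0.0
```

Hard stop reached: the force jumped to 60 N with no motion. I'll back off and measure the star.

```bash
python3 -m crank '[{"linear":[-15,-2,0],"dr":[0,0,0]},{"linear":[-50,-7,0],"dr":[0,0,0]},{"linear":[-70,-10,40],"dr":[0,0,0]},{"linear":[-80,-10,90],"dr":[0,0,0]},{"linear":[-80,-10,90],"dr":[0,0,0]}]'
python3 - <<'E'
from h import *
for c in('scene','top','wrist'):
    snap(c,c+'4'); pts(c,['swing_knob','star_hub','spoke_ball1','pivot','press','mould','press_plate'])
E
```

```text
clock: 8.38
position: [0.5242, 0.2122, 0.3566]
tcp_rot: [[0.99, 0.141, 0.006], [0.141, -0.99, 0.001], [0.006, -0.0, -1.0]]
force: [0.0, 0.3, -0.3]
finger_gap: 0.0002
scene swing_knob [([0.624, 0.223, 0.293], 0.6)]
scene star_hub [([0.646, 0.058, 0.282], 0.85)]
scene spoke_ball1 [([0.703, 0.122, 0.28], 0.95), ([0.56, 0.082, 0.275], 0.75), ([0.644, 0.058, 0.282], 0.64)]
scene pivot [([0.663, -0.067, 0.234], 0.96)]
scene press [([0.641, 0.058, 0.002], 0.73), ([0.432, -0.074, -0.003], 0.26)]
scene mould [([0.638, 0.061, 0.029], 0.83), ([0.68, 0.315, 0.002], 0.71)]
scene press_plate [([0.642, 0.055, 0.149], 0.8)]
top swing_knob [([0.62, 0.224, 0.292], 0.85)]
top star_hub [([0.644, 0.057, 0.279], 0.74), ([0.434, 0.105, -0.002], 0.74)]
top spoke_ball1 [([0.704, 0.12, 0.279], 0.96), ([0.564, 0.08, 0.28], 0.93), ([0.666, -0.024, 0.28], 0.58)]
top pivot [([0.659, -0.069, 0.234], 0.89)]
top press [([0.642, 0.056, 0.275], 0.42), ([0.618, 0.224, 0.292], 0.24)]
top mould [([0.644, 0.062, 0.029], 0.95), ([0.705, 0.12, 0.28], 0.26)]
top press_plate [([0.645, 0.055, 0.147], 0.91), ([0.475, 0.437, -0.001], 0.63)]
wrist swing_knob [([0.622, 0.22, 0.296], 0.7)]
wrist star_hub []
wrist spoke_ball1 [([0.703, 0.118, 0.279], 0.71)]
wrist pivot [([0.428, -0.071, -0.003], 0.17)]
wrist press []
wrist mould [([0.64, 0.06, 0.027], 0.8)]
wrist press_plate [([0.643, 0.062, 0.151], 0.77), ([0.429, 0.102, 0.0], 0.72)]
```

```bash
python3 - <<'E'
from h import *
a=np.arange(200,9,-10)
print(np.round(56*np.c_[np.cos(np.radians(a)),np.sin(np.radians(a))]-56*np.array([np.cos(np.radians(200)),np.sin(np.radians(200))])).astype(int).tolist(), state()['q'])
E
python3 -m crank '[{"linear":[20,-50,0],"dr":[0,0,0]},{"linear":[40,-100,0],"dr":[0,0,0]},{"linear":[60,-150,0],"dr":[0,0,0]},{"linear":[67,-174,0],"dr":[0,0,0]},{"linear":[67,-174,0],"dr":[0,0,0]},{"linear":[67,-174,-50],"dr":[0,0,0]},{"linear":[67,-174,-80],"dr":[0,0,0]},{"linear":[67,-174,-100],"dr":[0,0,0]},{"linear":[67,-174,-100],"dr":[0,0,0]}]'
```

```text
[[0, 0], [-3, 9], [-3, 19], [-3, 29], [0, 38], [4, 47], [10, 55], [17, 62], [25, 68], [33, 72], [43, 74], [53, 75], [62, 74], [72, 72], [81, 68], [89, 62], [96, 55], [101, 47], [105, 38], [108, 29]] [ 1.52696847e-01  6.41367566e-02  2.78633693e-01  1.78518238e+00
 -9.46942508e-06  1.58243503e+00]
clock: 10.7
position: [0.5896, 0.039, 0.251]
tcp_rot: [[0.99, 0.142, -0.003], [0.142, -0.99, 0.001], [-0.002, -0.001, -1.0]]
force: [-0.1, -0.4, -0.4]
finger_gap: -0.0001
```

```bash
python3 -m crank '[{"linear":[-2,9,5],"dr":[0,0,0]},{"linear":[-3,19,5],"dr":[0,0,0]},{"linear":[-3,29,5],"dr":[0,0,0]},{"linear":[0,38,5],"dr":[0,0,0]},{"linear":[4,47,5],"dr":[0,0,0]},{"linear":[10,55,5],"dr":[0,0,0]},{"linear":[17,62,5],"dr":[0,0,0]},{"linear":[17,62,5],"dr":[0,0,0]}]'
python3 - <<'E'
from h import *
snap('top','t5'); pts('top',['star_hub','spoke_ball1','swing_knob'])
im=snap('scene','s5'); pts('scene',['spoke_ball1','swing_knob'])
cv2.imwrite('pics/c5.png',cv2.resize(im[200:350,220:400],(600,500))[:,:,::-1])
E
```

```text
clock: 11.7
position: [0.6082, 0.1007, 0.2569]
tcp_rot: [[0.99, 0.141, -0.0], [0.141, -0.99, 0.001], [0.0, -0.001, -1.0]]
force: [0.2, -0.2, -0.3]
finger_gap: -0.0
top star_hub [([0.644, 0.058, 0.273], 0.57)]
top spoke_ball1 [([0.727, 0.043, 0.277], 0.92), ([0.586, -0.007, 0.276], 0.78)]
top swing_knob [([0.619, 0.224, 0.292], 0.69), ([0.426, -0.073, 0.001], 0.45)]
scene spoke_ball1 [([0.584, -0.003, 0.272], 0.85), ([0.728, 0.045, 0.277], 0.74), ([0.615, 0.14, 0.273], 0.7)]
scene swing_knob [([0.624, 0.22, 0.292], 0.85)]
```

View pics/c5.png

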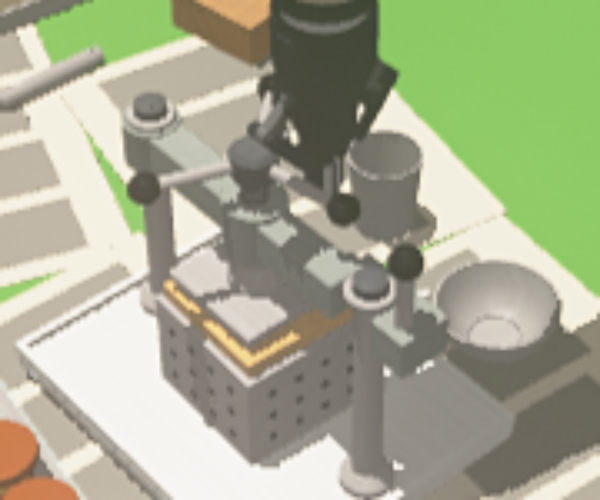

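The spoke follows the finger: the back ball moved from 47° to −10° and the arm is still home in the crop (ball near (343,210)). I'll continue the arc.

```bash
python3 -m crank '[{"linear":[8,6,0],"dr":[0,0,0]},{"linear":[16,10,0],"dr":[0,0,0]},{"linear":[26,12,0],"dr":[0,0,0]},{"linear":[36,13,0],"dr":[0,0,0]},{"linear":[45,12,0],"dr":[0,0,0]},{"linear":[55,10,0],"dr":[0,0,0]},{"linear":[64,6,0],"dr":[0,0,0]},{"linear":[72,0,0],"dr":[0,0,0]},{"linear":[79,-7,0],"dr":[0,0,0]},{"linear":[84,-15,0],"dr":[0,0,0]},{"linear":[88,-24,0],"dr":[0,0,0]},{"linear":[88,-24,0],"dr":[0,0,0]}]'
python3 - <<'E'
from h import *
snap('top','t6'); pts('top',['star_hub','spoke_ball1','swing_knob','mould'])
snap('scene','s6'); pts('scene',['star_hub','spoke_ball1','swing_knob','press_plate','mould'])
E
```

```text
clock: 13.55
position: [0.6964, 0.0745, 0.2576]
tcp_rot: [[0.99, 0.139, 0.001], [0.139, -0.99, -0.001], [0.001, 0.001, -1.0]]
force: [-0.2, 1.0, 0.2]
finger_gap: -0.0002
top star_hub [([0.642, 0.056, 0.267], 0.48)]
top spoke_ball1 [([0.599, -0.015, 0.273], 0.69)]
top swing_knob [([0.622, 0.22, 0.291], 0.66)]
top mould [([0.643, 0.06, 0.029], 0.81)]
scene star_hub [([0.64, 0.056, 0.27], 0.83)]
scene spoke_ball1 [([0.728, 0.057, 0.269], 0.77), ([0.6, 0.134, 0.272], 0.76)]
scene swing_knob [([0.621, 0.221, 0.292], 0.83)]
scene press_plate [([0.644, 0.058, 0.144], 0.56)]
scene mould [([0.639, 0.062, 0.03], 0.62), ([0.643, 0.055, 0.273], 0.54)]
```

Turned about 164° so far, with the arm home and the mould in place. The spokes are now at 0/120/240°, so I'll ratchet to the one at 120°.

```bash
python3 -m crank '[{"linear":[-5,10,0],"dr":[0,0,0]},{"linear":[-5,10,30],"dr":[0,0,0]},{"linear":[-5,10,65],"dr":[0,0,0]},{"linear":[-50,10,65],"dr":[0,0,0]},{"linear":[-104,4,65],"dr":[0,0,0]},{"linear":[-104,4,65],"dr":[0,0,0]},{"linear":[-104,4,30],"dr":[0,0,0]},{"linear":[-104,4,-3],"dr":[0,0,0]},{"linear":[-104,4,-3],"dr":[0,0,0]}]'
python3 -m crank '[{"linear":[3,7,0],"dr":[0,0,0]},{"linear":[9,15,0],"dr":[0,0,0]},{"linear":[12,19,0],"dr":[0,0,0]},{"linear":[16,22,0],"dr":[0,0,0]},{"linear":[20,25,0],"dr":[0,0,0]},{"linear":[20,25,0],"dr":[0,0,0]}]'
python3 - <<'E'
from h import *
snap('scene','s7'); pts('scene',['star_hub','spoke_ball1','swing_knob','press_plate','mould'])
E
```

```text
clock: 15.22
position: [0.5909, 0.0802, 0.2521]
tcp_rot: [[0.99, 0.141, -0.004], [0.141, -0.99, 0.0], [-0.004, -0.001, -1.0]]
force: [0.8, 0.3, 0.2]
finger_gap: -0.0002
clock: 15.98
position: [0.6121, 0.1051, 0.2541]
tcp_rot: [[0.99, 0.141, 0.0], [0.141, -0.99, 0.001], [0.0, -0.001, -1.0]]
force: [-0.5, -0.2, -0.2]
finger_gap: 0.0001
scene star_hub [([0.619, 0.139, 0.266], 0.68), ([0.643, 0.06, 0.274], 0.59)]
scene spoke_ball1 [([0.582, 0.004, 0.272], 0.75), ([0.721, 0.034, 0.267], 0.73), ([0.62, 0.144, 0.27], 0.64)]
scene swing_knob [([0.622, 0.224, 0.292], 0.93)]
scene press_plate [([0.643, 0.057, 0.142], 0.84)]
scene mould [([0.642, 0.061, 0.031], 0.91)]
```

Finger at ~124°, spoke at ~106°. I'll continue in small steps and watch the force.

```bash
python3 -m crank '[{"linear":[4,3,0],"dr":[0,0,0]},{"linear":[8,5,0],"dr":[0,0,0]},{"linear":[12,6,0],"dr":[0,0,0]},{"linear":[12,6,0],"dr":[0,0,0]}]'
python3 -m crank '[{"linear":[4,1,0],"dr":[0,0,0]},{"linear":[8,2,0],"dr":[0,0,0]},{"linear":[8,2,0],"dr":[0,0,0]}]'
python3 -m crank '[{"linear":[4,1,0],"dr":[0,0,0]},{"linear":[8,1,0],"dr":[0,0,0]},{"linear":[8,1,0],"dr":[0,0,0]}]'
python3 - <<'E'
from h import *
snap('scene','s8'); pts('scene',['star_hub','spoke_ball1','swing_knob','press_plate','mould'])
E
```

```text
clock: 16.77
position: [0.6241, 0.1109, 0.2541]
tcp_rot: [[0.99, 0.141, -0.0], [0.141, -0.99, 0.0], [-0.0, -0.0, -1.0]]
force: [-1.5, -0.5, -0.7]
finger_gap: 0.0001
clock: 17.15
position: [0.6321, 0.1129, 0.2542]
tcp_rot: [[0.99, 0.141, 0.0], [0.141, -0.99, 0.0], [0.0, -0.0, -1.0]]
force: [-1.3, -1.3, -1.5]
finger_gap: -0.0002
clock: 17.52
position: [0.6402, 0.1138, 0.2543]
tcp_rot: [[0.99, 0.141, 0.0], [0.141, -0.99, 0.0], [0.0, -0.0, -1.0]]
force: [-1.7, 0.7, -0.8]
finger_gap: 0.0
scene star_hub [([0.643, 0.059, 0.269], 0.8), ([0.644, 0.059, 0.004], 0.32)]
scene spoke_ball1 [([0.699, -0.003, 0.268], 0.92), ([0.668, 0.141, 0.265], 0.66), ([0.641, 0.059, 0.002], 0.64)]
scene swing_knob [([0.624, 0.223, 0.292], 0.87)]
scene press_plate [([0.642, 0.057, 0.14], 0.82)]
scene mould [([0.642, 0.06, 0.03], 0.91)]
```

```bash
python3 -m crank '[{"linear":[4,0,0],"dr":[0,0,0]},{"linear":[8,-1,0],"dr":[0,0,0]},{"linear":[8,-1,0],"dr":[0,0,0]}]'
python3 -m crank '[{"linear":[3,0,0],"dr":[0,0,0]},{"linear":[6,-1,0],"dr":[0,0,0]},{"linear":[6,-1,0],"dr":[0,0,0]}]'
python3 -m crank '[{"linear":[3,-1,0],"dr":[0,0,0]},{"linear":[6,-2,0],"dr":[0,0,0]},{"linear":[6,-2,0],"dr":[0,0,0]}]'
```

```text
clock: 18.2
position: [0.6481, 0.1126, 0.2542]
tcp_rot: [[0.99, 0.14, 0.0], [0.14, -0.99, 0.0], [0.0, 0.0, -1.0]]
force: [-1.4, 0.1, -0.6]
finger_gap: -0.0001
clock: 18.58
position: [0.654, 0.1117, 0.2542]
tcp_rot: [[0.99, 0.141, 0.0], [0.141, -0.99, 0.0], [0.0, -0.0, -1.0]]
force: [-2.2, 0.4, -0.4]
finger_gap: -0.0003
clock: 18.95
position: [0.6591, 0.1101, 0.2541]
tcp_rot: [[0.99, 0.141, -0.002], [0.141, -0.99, 0.001], [-0.001, -0.001, -1.0]]
force: [-6.2, 1.4, -0.1]
finger_gap: 0.0
```

The force is rising as the plate meets the board. I'll push on firmly.

```bash
python3 -m crank '[{"linear":[3,-2,0],"dr":[0,0,0]},{"linear":[3,-2,0],"dr":[0,0,0]}]'
python3 -m crank '[{"linear":[3,-2,0],"dr":[0,0,0]},{"linear":[3,-2,0],"dr":[0,0,0]}]'
python3 -m crank '[{"linear":[3,-2,0],"dr":[0,0,0]},{"linear":[3,-2,0],"dr":[0,0,0]}]'
python3 - <<'E'
from h import *
snap('scene','s9'); pts('scene',['star_hub','spoke_ball1','swing_knob','press_plate','mould'])
E
```

```text
clock: 19.2
position: [0.6616, 0.1085, 0.2541]
tcp_rot: [[0.99, 0.141, -0.003], [0.141, -0.99, 0.001], [-0.002, -0.002, -1.0]]
force: [-9.1, 3.9, 0.6]
finger_gap: -0.0005
clock: 19.45
position: [0.664, 0.1068, 0.254]
tcp_rot: [[0.99, 0.141, -0.004], [0.141, -0.99, 0.002], [-0.004, -0.002, -1.0]]
force: [-13.1, 4.8, 1.9]
finger_gap: 0.0
clock: 19.7
position: [0.6663, 0.1051, 0.254]
tcp_rot: [[0.99, 0.142, -0.005], [0.142, -0.99, 0.002], [-0.005, -0.003, -1.0]]
force: [-16.9, 5.1, 2.3]
finger_gap: -0.0002
scene star_hub []
scene spoke_ball1 [([0.702, 0.118, 0.267], 0.82), ([0.562, 0.087, 0.268], 0.81)]
scene swing_knob [([0.621, 0.226, 0.295], 0.76)]
scene press_plate [([0.644, 0.058, 0.14], 0.57)]
scene mould [([0.641, 0.059, 0.029], 0.97)]
```

```bash
python3 -m crank '[{"linear":[3,-2,0],"dr":[0,0,0]},{"linear":[3,-2,0],"dr":[0,0,0]}]'
python3 -m crank '[{"linear":[3,-2,0],"dr":[0,0,0]},{"linear":[3,-2,0],"dr":[0,0,0]}]'
python3 -m crank '[{"linear":[3,-2,0],"dr":[0,0,0]},{"linear":[3,-2,0],"dr":[0,0,0]},{"linear":[3,-2,0],"dr":[0,0,0]}]'
python3 - <<'E'
from h import *
snap('scene','s9b'); pts('scene',['spoke_ball1','swing_knob','mould'])
E
```

```text
clock: 20.25
position: [0.6688, 0.1038, 0.2538]
tcp_rot: [[0.99, 0.142, -0.006], [0.142, -0.99, 0.003], [-0.006, -0.004, -1.0]]
force: [-18.4, 7.4, 3.1]
finger_gap: 0.0003
clock: 20.5
position: [0.6708, 0.102, 0.2538]
tcp_rot: [[0.99, 0.142, -0.008], [0.142, -0.99, 0.003], [-0.008, -0.004, -1.0]]
force: [-24.5, 9.1, 3.9]
finger_gap: -0.0002
clock: 20.88
position: [0.6735, 0.101, 0.2534]
tcp_rot: [[0.99, 0.143, -0.009], [0.143, -0.99, 0.005], [-0.008, -0.006, -1.0]]
force: [-24.5, 12.4, 1.9]
finger_gap: -0.0002
scene spoke_ball1 [([0.568, 0.094, 0.27], 0.84), ([0.65, -0.024, 0.267], 0.82), ([0.706, 0.108, 0.269], 0.57)]
scene swing_knob [([0.621, 0.223, 0.291], 0.59)]
scene mould [([0.642, 0.06, 0.031], 0.66)]
```

```bash
python3 -m crank '[{"linear":[3,-3,0],"dr":[0,0,0]},{"linear":[3,-3,0],"dr":[0,0,0]},{"linear":[3,-3,0],"dr":[0,0,0]}]'
python3 -m crank '[{"linear":[3,-3,0],"dr":[0,0,0]},{"linear":[3,-3,0],"dr":[0,0,0]},{"linear":[3,-3,0],"dr":[0,0,0]}]'
python3 - <<'E'
from h import *
t=snap('top','t10'); pts('top',['star_hub','spoke_ball1','swing_knob'])
im=snap('scene','s10'); pts('scene',['star_hub','spoke_ball1','swing_knob','press_plate','mould'])
out=np.hstack([cv2.resize(im[200:350,220:400],(480,400)),cv2.resize(t[150:280,220:370],(320,400))])
cv2.imwrite('pics/c10.png',out[:,:,::-1])
E
```

```text
clock: 21.45
position: [0.6756, 0.0986, 0.2533]
tcp_rot: [[0.99, 0.143, -0.011], [0.144, -0.99, 0.006], [-0.01, -0.007, -1.0]]
force: [-30.2, 13.7, 3.5]
finger_gap: -0.0002
clock: 21.82
position: [0.6775, 0.0963, 0.2532]
tcp_rot: [[0.99, 0.144, -0.013], [0.144, -0.99, 0.006], [-0.012, -0.008, -1.0]]
force: [-35.7, 16.8, 6.4]
finger_gap: -0.0002
top star_hub [([0.644, 0.056, 0.264], 0.77), ([0.645, 0.053, 0.138], 0.62), ([0.358, -0.406, 0.007], 0.48)]
top spoke_ball1 [([0.646, -0.029, 0.269], 0.69)]
top swing_knob []
scene star_hub [([0.644, 0.059, 0.271], 0.62)]
scene spoke_ball1 [([0.571, 0.105, 0.268], 0.77), ([0.716, 0.102, 0.265], 0.76), ([0.662, -0.067, 0.233], 0.31)]
scene swing_knob [([0.624, 0.223, 0.294], 0.93)]
scene press_plate []
scene mould [([0.641, 0.059, 0.032], 0.55), ([0.643, 0.057, 0.271], 0.44)]
```

View pics/c10.png

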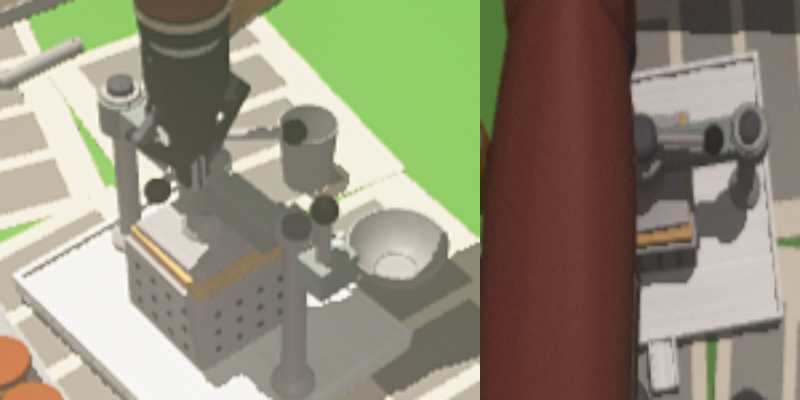

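Spoke now at ~30°, arm home and mould in place. My push has drifted partly along the spoke, so I'll turn it tangential.

```bash
python3 -m crank '[{"linear":[-3,-4,0],"dr":[0,0,0]},{"linear":[-4,-6,0],"dr":[0,0,0]},{"linear":[-4,-6,0],"dr":[0,0,0]}]'
python3 -m crank '[{"linear":[1,-4,0],"dr":[0,0,0]},{"linear":[1,-4,0],"dr":[0,0,0]},{"linear":[1,-4,0],"dr":[0,0,0]}]'
python3 -m crank '[{"linear":[1,-4,0],"dr":[0,0,0]},{"linear":[1,-4,0],"dr":[0,0,0]},{"linear":[1,-4,0],"dr":[0,0,0]}]'
python3 - <<'E'
from h import *
snap('scene','s11'); pts('scene',['star_hub','spoke_ball1','swing_knob','press_plate','mould'])
E
```

```text
clock: 22.7
position: [0.677, 0.0947, 0.2536]
tcp_rot: [[0.989, 0.147, -0.005], [0.147, -0.989, 0.015], [-0.003, -0.015, -1.0]]
force: [-13.2, 37.6, 0.5]
finger_gap: -0.0
clock: 23.08
position: [0.6785, 0.092, 0.2535]
tcp_rot: [[0.989, 0.148, -0.004], [0.148, -0.989, 0.016], [-0.001, -0.017, -1.0]]
force: [-10.5, 43.0, -0.2]
finger_gap: -0.0001
clock: 23.45
position: [0.6798, 0.0894, 0.2536]
tcp_rot: [[0.989, 0.149, -0.003], [0.149, -0.989, 0.019], [-0.0, -0.019, -1.0]]
force: [-9.0, 49.0, -1.2]
finger_gap: -0.0001
scene star_hub [([0.645, 0.057, 0.268], 0.79)]
scene spoke_ball1 [([0.718, 0.089, 0.264], 0.91), ([0.581, 0.114, 0.269], 0.72)]
scene swing_knob [([0.621, 0.222, 0.293], 0.88)]
scene press_plate [([0.644, 0.06, 0.137], 0.82)]
scene mould [([0.642, 0.06, 0.03], 0.59)]
```

The handle now resists about 47 N, against 3–4 N free, and the plate bears on the board. I'll retreat and check.

```bash
python3 -m crank '[{"linear":[-4,15,0],"dr":[0,0,0]},{"linear":[-8,32,0],"dr":[0,0,0]},{"linear":[-8,32,10],"dr":[0,0,0]},{"linear":[-8,32,60],"dr":[0,0,0]},{"linear":[-8,32,110],"dr":[0,0,0]},{"linear":[-68,32,120],"dr":[0,0,0]},{"linear":[-128,22,120],"dr":[0,0,0]},{"linear":[-188,2,120],"dr":[0,0,0]},{"linear":[-218,-2,120],"dr":[0,0,0]},{"linear":[-218,-2,120],"dr":[0,0,0]}]'
python3 - <<'E'
from h import *
t=snap('top','t12'); pts('top',['star_hub','spoke_ball1','swing_knob','mould','press_plate','tumbler','bowl','jar'])
im=snap('scene','s12'); pts('scene',['star_hub','spoke_ball1','swing_knob','pivot','press_plate','mould'])
out=np.hstack([cv2.resize(im[200:350,220:400],(480,400)),cv2.resize(t[150:280,220:370],(320,400))])
cv2.imwrite('pics/c12.png',out[:,:,::-1])
E
```

```text
clock: 25.0
position: [0.4626, 0.0755, 0.3759]
tcp_rot: [[0.99, 0.14, 0.004], [0.14, -0.99, -0.001], [0.004, 0.001, -1.0]]
force: [-0.8, 0.4, -0.6]
finger_gap: -0.0002
top star_hub [([0.642, 0.055, 0.266], 0.55)]
top spoke_ball1 [([0.687, -0.02, 0.271], 0.83), ([0.691, 0.128, 0.269], 0.8)]
top swing_knob [([0.617, 0.222, 0.29], 0.63), ([0.359, -0.406, 0.002], 0.53)]
top mould [([0.642, 0.063, 0.026], 0.8)]
top press_plate [([0.645, 0.057, 0.139], 0.6)]
top tumbler [([0.431, -0.071, -0.001], 0.78)]
top bowl [([0.434, 0.102, -0.001], 0.66)]
top jar [([0.677, 0.31, 0.004], 0.97), ([0.475, 0.443, -0.0], 0.56)]
scene star_hub [([0.645, 0.058, 0.266], 0.77)]
scene spoke_ball1 [([0.558, 0.062, 0.268], 0.88), ([0.681, -0.014, 0.269], 0.65), ([0.683, 0.13, 0.264], 0.58)]
scene swing_knob [([0.624, 0.224, 0.293], 0.71)]
scene pivot [([0.663, -0.07, 0.232], 0.8), ([0.434, 0.101, -0.005], 0.19)]
scene press_plate []
scene mould [([0.638, 0.062, 0.03], 0.67)]
```

View pics/c12.png

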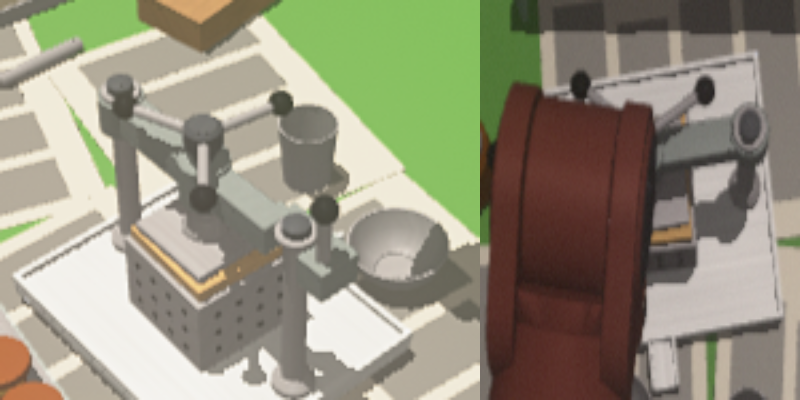

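After release the handle sprang back from ~23° to ~58° spoke angle, so most of the last stretch was elastic and it may have coasted back past contact. I'll re-seat it gently and release slowly so it stays bearing.

```bash
python3 -m crank '[{"linear":[50,10,0],"dr":[0,0,0]},{"linear":[100,20,0],"dr":[0,0,0]},{"linear":[150,32,0],"dr":[0,0,0]},{"linear":[173,37,0],"dr":[0,0,0]},{"linear":[173,37,-50],"dr":[0,0,0]},{"linear":[173,37,-90],"dr":[0,0,0]},{"linear":[173,37,-120],"dr":[0,0,0]},{"linear":[173,37,-120],"dr":[0,0,0]}]'
python3 -m crank '[{"linear":[4,0,0],"dr":[0,0,0]},{"linear":[8,0,0],"dr":[0,0,0]},{"linear":[8,0,0],"dr":[0,0,0]}]'
python3 -m crank '[{"linear":[3,0,0],"dr":[0,0,0]},{"linear":[6,-1,0],"dr":[0,0,0]},{"linear":[6,-1,0],"dr":[0,0,0]}]'
python3 -m crank '[{"linear":[3,-1,0],"dr":[0,0,0]},{"linear":[3,-1,0],"dr":[0,0,0]}]'
```

```text
clock: 26.8
position: [0.6354, 0.1127, 0.2517]
tcp_rot: [[0.99, 0.141, -0.005], [0.141, -0.99, 0.0], [-0.005, -0.001, -1.0]]
force: [-0.2, 0.8, 1.1]
finger_gap: -0.0001
clock: 27.18
position: [0.6456, 0.1126, 0.2554]
tcp_rot: [[0.99, 0.14, 0.002], [0.14, -0.99, -0.0], [0.002, 0.0, -1.0]]
force: [-0.7, 0.5, -0.0]
finger_gap: -0.0002
clock: 27.55
position: [0.6509, 0.1116, 0.2542]
tcp_rot: [[0.99, 0.14, -0.0], [0.14, -0.99, -0.0], [-0.0, 0.0, -1.0]]
force: [0.2, 0.4, -0.6]
finger_gap: 0.0001
clock: 27.8
position: [0.6535, 0.1107, 0.2542]
tcp_rot: [[0.99, 0.141, -0.001], [0.141, -0.99, 0.0], [-0.001, -0.0, -1.0]]
force: [-2.6, -0.2, 1.1]
finger_gap: -0.0001
```

```bash
python3 -m crank '[{"linear":[3,-1,0],"dr":[0,0,0]},{"linear":[3,-1,0],"dr":[0,0,0]},{"linear":[3,-1,0],"dr":[0,0,0]}]'
python3 -m crank '[{"linear":[3,-2,0],"dr":[0,0,0]},{"linear":[3,-2,0],"dr":[0,0,0]},{"linear":[3,-2,0],"dr":[0,0,0]}]'
python3 -m crank '[{"linear":[2,-3,0],"dr":[0,0,0]},{"linear":[2,-3,0],"dr":[0,0,0]},{"linear":[2,-3,0],"dr":[0,0,0]}]'
python3 - <<'E'
from h import *
snap('scene','s13'); pts('scene',['spoke_ball1'])
E
```

```text
clock: 28.18
position: [0.6561, 0.1098, 0.2541]
tcp_rot: [[0.99, 0.141, -0.002], [0.141, -0.99, 0.0], [-0.001, -0.0, -1.0]]
force: [-5.3, 0.2, 0.7]
finger_gap: 0.0002
clock: 28.55
position: [0.6588, 0.1084, 0.2541]
tcp_rot: [[0.99, 0.141, -0.002], [0.141, -0.99, 0.001], [-0.002, -0.001, -1.0]]
force: [-6.6, 3.2, 1.2]
finger_gap: -0.0001
clock: 28.92
position: [0.6606, 0.1066, 0.2541]
tcp_rot: [[0.99, 0.142, -0.002], [0.142, -0.99, 0.003], [-0.002, -0.003, -1.0]]
force: [-7.2, 8.2, 1.1]
finger_gap: -0.0001
scene spoke_ball1 [([0.559, 0.075, 0.268], 0.88), ([0.695, 0.124, 0.264], 0.85), ([0.67, -0.02, 0.268], 0.69)]
```

```bash
python3 -m crank '[{"linear":[-0.5,0.7,0],"dr":[0,0,0]},{"linear":[-1,1.4,0],"dr":[0,0,0]},{"linear":[-1.5,2,0],"dr":[0,0,0]},{"linear":[-2,2.7,0],"dr":[0,0,0]},{"linear":[-2.5,3.4,0],"dr":[0,0,0]},{"linear":[-3,4,0],"dr":[0,0,0]}]'
python3 -m crank '[{"linear":[-0.6,0.6,0],"dr":[0,0,0]},{"linear":[-1.2,1.2,0],"dr":[0,0,0]},{"linear":[-1.8,1.8,0],"dr":[0,0,0]},{"linear":[-2.4,2.4,0],"dr":[0,0,0]},{"linear":[-3,3,0],"dr":[0,0,0]},{"linear":[-3.6,3.6,0],"dr":[0,0,0]}]'
python3 - <<'E'
from h import *
snap('scene','s14'); pts('scene',['spoke_ball1','star_hub'])
E
```

```text
clock: 29.78
position: [0.6586, 0.1087, 0.2542]
tcp_rot: [[0.99, 0.14, -0.0], [0.14, -0.99, -0.0], [-0.0, 0.0, -1.0]]
force: [-3.4, 0.2, -1.1]
finger_gap: 0.0
clock: 30.52
position: [0.6554, 0.1123, 0.2545]
tcp_rot: [[0.99, 0.14, 0.001], [0.14, -0.99, -0.0], [0.001, 0.0, -1.0]]
force: [0.3, 0.2, 0.2]
finger_gap: 0.0001
scene spoke_ball1 [([0.679, -0.014, 0.268], 0.88), ([0.69, 0.127, 0.263], 0.85), ([0.559, 0.067, 0.271], 0.85)]
scene star_hub [([0.645, 0.058, 0.271], 0.56), ([0.654, -0.414, -0.002], 0.39)]
```

Slow release done: the finger left the spoke at the friction-limited preload, spoke at ~55°. I'll retreat clear and do a final check.

```bash
python3 -m crank '[{"linear":[-8,4,0],"dr":[0,0,0]},{"linear":[-16,4,0],"dr":[0,0,0]},{"linear":[-16,4,40],"dr":[0,0,0]},{"linear":[-16,4,90],"dr":[0,0,0]},{"linear":[-16,4,120],"dr":[0,0,0]},{"linear":[-70,-6,120],"dr":[0,0,0]},{"linear":[-130,-16,120],"dr":[0,0,0]},{"linear":[-190,-26,120],"dr":[0,0,0]},{"linear":[-190,-26,120],"dr":[0,0,0]}]'
python3 - <<'E'
from h import *
im=snap('scene','s15'); pts('scene',['star_hub','spoke_ball1','swing_knob','press_plate','mould','tumbler','bowl','jar','spare_mould'])
snap('top','t15'); pts('top',['swing_knob','spoke_ball1','sweet_box','ladle','mould'])
cv2.imwrite('pics/c15.png',cv2.resize(im[200:350,220:400],(600,500))[:,:,::-1])
E
```

```text
clock: 31.8
position: [0.4611, 0.0865, 0.3755]
tcp_rot: [[0.99, 0.141, 0.002], [0.141, -0.99, -0.0], [0.002, 0.001, -1.0]]
force: [1.0, -0.6, 0.3]
finger_gap: 0.0
scene star_hub [([0.679, -0.018, 0.263], 0.72)]
scene spoke_ball1 [([0.558, 0.068, 0.272], 0.89), ([0.679, -0.016, 0.267], 0.71), ([0.69, 0.128, 0.263], 0.69)]
scene swing_knob [([0.624, 0.224, 0.294], 0.94), ([0.68, -0.018, 0.264], 0.66), ([0.482, 0.44, -0.0], 0.4)]
scene press_plate [([0.644, 0.054, 0.141], 0.84)]
scene mould [([0.64, 0.061, 0.032], 0.59)]
scene tumbler []
scene bowl [([0.434, 0.1, -0.001], 0.69)]
scene jar [([0.679, 0.31, 0.001], 0.56)]
scene spare_mould []
top swing_knob [([0.66, -0.069, 0.235], 0.54), ([0.643, 0.057, 0.141], 0.36)]
top spoke_ball1 [([0.691, 0.128, 0.27], 0.83), ([0.558, 0.062, 0.27], 0.83), ([0.683, -0.02, 0.27], 0.7)]
top sweet_box [([0.359, -0.404, 0.003], 0.76)]
top ladle [([0.654, -0.414, -0.008], 0.75), ([0.555, 0.064, 0.271], 0.74)]
top mould [([0.642, 0.062, 0.03], 0.76)]
```

View pics/c15.png

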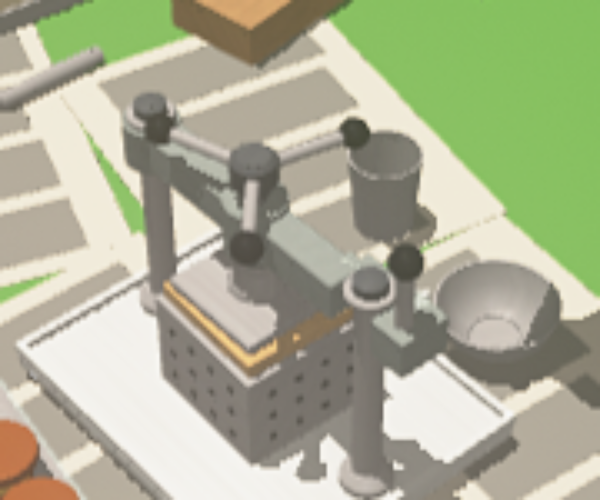

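The final crop shows the plate flat on the board, the arm hooked at the catch column at about (370,290), and the mould and bystanders in place.

```bash
python3 -c "
from h import *
print(bot.close_job(), state()['clock'])"
```

```text
the job is handed in; nothing more can be done
the job is handed in; nothing more can be done
```

The press arm is home against its column and the plate bears on the mould's board, but the handle sprang back when I first let go. I handed the job in with the clock near 32 s of the 64 allowed.

**Arm:** I pushed the knob with closed fingers until the arm hit its hard stop, where the force rose to about 60 N with no more travel. In the last checks the knob was at about (0.62, 0.22) m, the same place as at the stop.

**Handle:** I pushed the spokes clockwise in two strokes, about 230° in all, until the plate met the board. I then kept winding until the handle resisted with about 47 N, against 3–4 N when free.

**Springback:** When I first released the handle it turned back about 35°, so the last stretch was elastic. I tightened it again to about 11 N and let go slowly. It came to rest about where the resistance starts, at most 2–3° tighter than before, which is within the cameras' error. That is probably as tight as its own friction will hold, but I could not read the handle angle directly.

**Last checks:**
- **Plate:** its underside reads 0.139–0.141 m above the counter; the board's top is 0.140 m.
- **Mould:** at (0.64, 0.06) m, unmoved.
- **Bystanders:** the bowl, jar, sweet box and ladle read the same positions as at the start. The tumbler was missed by the networks in the final picture, but it shows standing there. The spare mould was also missed in the last check, so I have no clear final position for it. The robot was never near it.
- **Robot:** clear of everything.

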